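# Set the throttle valve of the sole press

### The job

Shut off the air to the sole press by turning the blue lever of the ball valve all the way to its closed stop, across the pipe. Then, by its black crank handle, run the red throttle wheel fully home clockwise onto its seat and back it off exactly two turns, and finish with the crank handle still held between the fingers and the wheel kept still there, so that a colleague can nip up the lock nut under it. Leave the other things on the bench where they lie.

Things in the scene. Friction and masses are not known exactly. Their poses are not given: they have to be found in the camera images.
- air_line: Fixed pipework on the bench: a 27 mm steel pipe, 540 mm long, its centre line level 65 mm above the bench, between two short risers; origin on the bench under the middle of the pipe; its y axis runs along the pipe, z is up. On the pipe, from +y to -y: a small pressure gauge (y +209 mm, top at 170 mm), the ball valve with the blue lever (stem axis at y +140 mm), a union nut, the brass throttle valve with the red wheel (stem axis at y -130 mm). It never moves in a run.
- supply_lever (a joint): Angle of the blue ball-valve lever about its vertical stem: 0 = open stop, the lever lies along the pipe and points to the air_line's -y (towards the red wheel); 1.571 = closed stop, the lever lies across the pipe and points to the air_line's -x. It closes clockwise seen from above, needs about 0.35 N m and stays where it is left. It starts open or nearly so.
- lever_pivot (a point): Point on the stem axis of the ball valve, at the height of the lever's blue sleeve (114 mm above the bench).
- lever_grip (a point): Place to take the blue lever: centre of its sleeve's outer part, 95 mm from the stem axis. The sleeve is 21 mm wide and 12 mm thick (108 to 120 mm above the bench) and runs from 43 to 121 mm from the stem axis, the long way along the lever; below it the pipe's top is at 78 mm.
- throttle_wheel (a joint): Angle of the red throttle wheel about its vertical stem, in radians: 0 = on its seat (hard stop), growing counterclockwise seen from above as it is opened, 6.283 for each turn, hard stop at 25.13. The wheel does not rise as it turns. It needs about 0.12 N m and stays where it is left. It starts between 0.3 and 1.3 turns open. At 0 the crank handle stands on the air_line's -x side of the stem.
- wheel_hub (a point): Point on the stem axis of the throttle wheel, in the middle of the rim's height (176 mm above the bench). Wheel 114 mm over the rim (rim bar 14 mm thick), five spokes, hub nut up to 190 mm above the bench. On the bare stem under the wheel sits a hexagonal lock nut.
- handle_mid (a point): Middle of the black crank handle's length, on its own axis, 48 mm from the stem axis and 219 mm above the bench.
- crank_handle: Black crank handle that stands upright on the wheel's rim and spins freely about its own vertical axis, so it can be pinched and carried round in a circle without turning the hand: 21 mm diameter, 58 mm tall, 189 to 247 mm above the bench; origin at the centre of its foot.
- last_left: Bystander: green plastic shoe last, 265 mm long (toe to its +x), 88 mm wide, 98 mm high, sole on the bench; origin at the middle of the sole.
- last_right: Bystander: a second green shoe last like the first; origin at the middle of the sole.
- insoles: Bystander: stack of three grey insoles, 260 mm by 88 mm, 15 mm high; origin at the middle of the underside.
- hammer: Bystander: hammer lying on its side, 260 mm long (along its x, head at +x), wooden handle, head about 90 mm across, 26 mm high; origin at the middle of the underside.
- spanner: Bystander: steel spanner lying flat, 200 mm long (along its x), 38 mm wide, 8 mm high; origin at the middle of the underside.
- tack_tin: Bystander: open round steel tack tin, 84 mm across, 30 mm high; origin at the centre of its underside.
- paste_jar: Bystander: white jar with a yellow lid, 72 mm across, 100 mm high; origin at the centre of its underside.

How it is judged:
On the way, in this order (a step that is already met when the one before it is completed fails the run):
1. the blue lever is at its closed stop (over 1.50 rad) while the throttle wheel is still open (value of joint supply_lever above 1.5 rad and value of joint throttle_wheel above 0.5 rad), for 0.1 s.
2. with the air shut off, the throttle wheel is home on its seat (under 0.06 rad) (value of joint throttle_wheel below 0.06 rad and value of joint supply_lever above 1.45 rad), for 0.2 s.
At the end, for the whole second after the job is handed in: Wheel two turns open from its seat (12.566 rad, within 0.2), still (under 0.1 rad/s); its crank handle held between the fingers (over 5 N, grasp point within 25 mm of the handle's axis seen from above); blue lever still closed (over 1.45 rad) (value of joint throttle_wheel between 12.366 and 12.766 rad and velocity of joint throttle_wheel between -0.1 and 0.1 rad/s and value of joint supply_lever above 1.45 rad and contact force between the fingers and crank_handle above 5 N and horizontal distance between the grasp point and handle_mid below 0.025 m); the arm keeps its last pose, push and grip.
It fails at once if a bystander (shoe lasts, insoles, hammer, spanner, tack tin, paste jar) is pushed more than 30 mm from its place (distance of any of last_left, last_right, insoles, hammer, spanner, tack_tin, paste_jar from where it was at the start of the episode above 0.03 m).
It also fails if it takes over 67 s, if anything falls off the work surface, if the arm or the gripper's body presses on something with over 40 N, if the wrist force passes 120 N, or if a joint passes its speed limit or range.

### The arm

A 6-joint arm with a two-finger parallel gripper is mounted at the origin on the work surface. World frame = base frame: x ahead of the robot, y to its left, z up, the work surface at z = 0. Lengths are in m, angles in rad, forces in N, time in s.
With the tool pointing down it reaches from about 0.25 to 0.8 m from the base axis. Payload 3.9 kg.
Tool frame: the origin (TCP) lies midway between the tips of the shut fingers; the grasp point (between the pads) lies bot.grip_depth behind it (bot.grip_depth is the distance from the TCP to the grasp point, in m); z points along the fingers, y is the line along which they close (so a half turn about z gives the same grasp; the last joint's range is limited). The gripper opens to 85 mm and grips with 20 to 120 N. Pads are 22 mm wide; open, the fingers measure 114 mm over their backs; the gripper's body (76 mm by 85 mm) begins 54 mm behind the grasp point. The pads swing forward as they close: fully open they stand 13 mm farther back than shut.
Start: joints at [1.151, 0.26, -0.138, 1.173, 0, 1.571], TCP at [0.214, 0.479, 0.231] pointing down, gripper open.
Joint ranges: [-2.78, 2.78], [-0.83, 1.72], [-1.28, 1.37], [-1.9, 2.12], [-1.57, 1.48], [-3.14, 3.14]. Speed limits (rad/s): [2.57, 2.57, 3.14, 3.14, 3.14, 3.14].

### API

Orientations are given as a unit quaternion [x, y, z, w].
In Python, from station import bot, vision gives the robot as it stands.
- The arm moves only by the shell command python3 -m inch 'ROWS' [FORCE]. ROWS is JSON, a list of rows, each an object with "xyz": the shift along the tool's x, y, z in mm, a list of three; "turn": the turn, a rotation vector about the tool's x, y, z in degrees, a list of three; "claw": the opening, from 0 (shut) to 1 (fully open). In form: [{"xyz": [dx, dy, dz], "turn": [wx, wy, wz], "claw": claw}, ...]. A call has 1 to 20 rows; each row shifts and turns the commanded pose from where the row before left it, along the tool's axes as they then stand; what a row does not reach is not made up. A row lasts 1/10 s, in which the tool goes at most 50 mm and 8.59 degrees, less where a joint would pass 70% of its speed; a pose out of reach is approached as far as the arm can. A call is refused whole if a number of a shift passes 50 or a number of a turn 8.59, either way. A call with a gripper value outside its range is refused whole. The fingers move at their own pace and stop on an object; FORCE is the grip in N (left out, the last holds). Time passes only in rows, so rows that do not move let the fingers close. It gives the time, the measured TCP pose, the force, the opening and the grip force at its end, in the units of the state.
- bot.get_state(): the state, without advancing time (a new reading comes with each control period).
- vision.camera(name): name is "scene" or "top" or "wrist"; returns a dict with "image" (480x640x3 uint8, blue, green, red), "fovy" (degrees; the focal length in pixels is half the picture's height over the tangent of half this angle, whatever the lens; pixels are square), "cx", "cy" (the principal point, pixels), "origin" and "rotation" of the camera in the world; the wrist camera has in their place "tool_from_camera" (4x4, takes a point from camera to tool coordinates, whose origin is the TCP and whose axes are the flange's). Camera axes: x right, y up, looking along -z (the intrinsics and any distortion apply to the point x, -y, -z); pixel columns grow to the right and rows downward; lengths in m; the calibration is good to about 2 mm. A picture is of the moment at which its call begins: read the wrist's pose just before it. There is no depth.
- bot.finish_job(): hands the job in; it is judged then, once.
The state is a dict: "clock": time; "joints": joint angles; "joint_vel": joint speeds; "tau": joint torques, N m; "position": TCP position; "eef_rot": TCP orientation; "ft_force": force on the tool from outside, world axes, zero at the start; "ft_torque": the same for the moment, N m; "width": finger opening in m; "finger_force": force on a finger pad.
Only numpy, scipy, OpenCV 4.12 (cv2) and the standard library are available. Lean on these libraries where they do the work, as an engineer would, in place of code of your own. Each camera call takes 0.05 s, during which the arm holds its last target. There are 200 camera calls.

## Working session

There is one attempt and no reset: what is moved stays moved. The work goes in short steps, Python scripts to look and compute and a shell command to move; the robot and the scene stay as the last step left them, time stands still between calls to the robot, and variables do not carry over. Pictures are saved under pics/ and viewed, at most 10 in all, crops included, and the job is handed in when it is done.

```bash
ls; mkdir -p pics
python3 - <<'E'
from station import bot, vision
import cv2
s=bot.get_state();print(s, bot.grip_depth)
for n in("scene","top"):
    c=vision.camera(n);cv2.imwrite(f"pics/{n}0.png",c["image"]);print({k:v for k,v in c.items() if k!="image"})
c=vision.camera("wrist");print(c["tool_from_camera"],c["fovy"],c["cx"],c["cy"],c.keys())
E
```

```text
pics
{'clock': 0.0, 'joints': array([ 1.15097929e+00,  2.60666858e-01, -1.39374063e-01,  1.17268303e+00,
       -3.36402860e-06,  1.57080450e+00]), 'joint_vel': array([-0.00012033, -0.00135111,  0.0007415 , -0.00157007, -0.00294774,
       -0.00137348]), 'tau': array([ 1.31506113e-03, -4.05674171e+01,  2.53923655e+01,  1.86616281e-02,
       -1.57639479e-04,  1.78884576e-06]), 'position': array([0.2137121 , 0.47879339, 0.230472  ]), 'eef_rot': array([ 2.08374322e-01,  9.78048676e-01, -9.43006919e-04, -1.99180825e-04]), 'ft_force': array([-1.0417262 , -0.19398454,  0.9639516 ]), 'ft_torque': array([-0.00222002,  0.04040409, -0.00342781]), 'finger_force': 0.0, 'width': 0.08531711935107564} 0.0187
{'fovy': 57.569149901804614, 'cx': 331.48190429905105, 'cy': 231.82334399361395, 'origin': array([1.35031278, 0.42377576, 0.85924074]), 'rotation': array([0.23233849, 0.39160065, 0.77169544, 0.44402017])}
{'fovy': 50.56228368495306, 'cx': 318.0125040424975, 'cy': 238.84356439162426, 'origin': array([ 0.41085043, -0.08739294,  1.43843716]), 'rotation': array([-0.01661681,  0.0185432 ,  0.71194491, -0.70179376])}
[[ 1.78396213e-04  9.49505983e-01  3.13748874e-01  7.90595551e-02]
 [ 9.99999944e-01 -2.58733494e-04  2.14416060e-04 -2.07043597e-04]
 [ 2.84766675e-04  3.13748818e-01 -9.49505976e-01 -1.42322770e-01]
 [ 0.00000000e+00  0.00000000e+00  0.00000000e+00  1.00000000e+00]] 62.105250004082876 318.7192708760546 233.51437189718212 dict_keys(['image', 'fovy', 'cx', 'cy', 'tool_from_camera'])
```

View pics/top0.png

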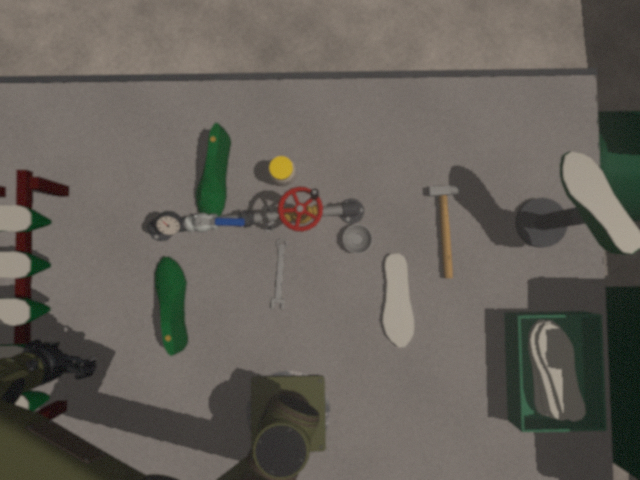

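View pics/scene0.png

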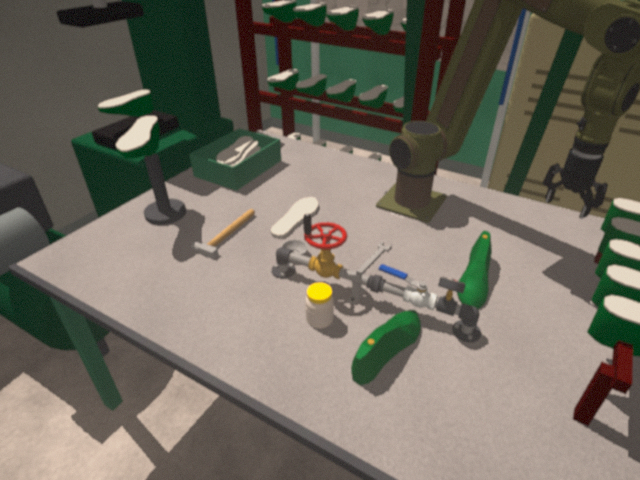

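The top view shows the gauge at (167,224), the blue lever at about (231,222), the red wheel at (300,209) and the black handle top near (315,192). The pipe runs left to right, so +y is left. The lasts sit on either side of the ball valve and the jar is at (281,168).

```bash
cat > h.py <<'E'
from station import bot, vision
import cv2, numpy as np
from scipy.spatial.transform import Rotation as R
def grab(n):
    s=bot.get_state(); c=vision.camera(n)
    if n=="wrist":
        T=np.eye(4);T[:3,:3]=R.from_quat(s["eef_rot"]).as_matrix();T[:3,3]=s["position"]
        M=T@c["tool_from_camera"]; c["o"],c["R"]=M[:3,3],M[:3,:3]
    else: c["o"],c["R"]=np.array(c["origin"]),R.from_quat(c["rotation"]).as_matrix()
    c["f"]=240/np.tan(np.radians(c["fovy"]/2)); return c
def ray(c,u,v):
    d=c["R"]@np.array([(u-c["cx"])/c["f"],-(v-c["cy"])/c["f"],-1]); return d/np.linalg.norm(d)
def onz(c,u,v,z):
    d=ray(c,u,v); return c["o"]+d*(z-c["o"][2])/d[2]
def proj(c,p):
    q=c["R"].T@(np.array(p)-c["o"]); return c["cx"]-c["f"]*q[0]/q[2], c["cy"]+c["f"]*q[1]/q[2]
def blobs(c,lo,hi,amin=30):
    h=cv2.cvtColor(c["image"],cv2.COLOR_BGR2HSV); m=cv2.inRange(h,lo,hi)
    cs,_=cv2.findContours(m,cv2.RETR_EXTERNAL,cv2.CHAIN_APPROX_NONE)
    return sorted([k for k in cs if cv2.contourArea(k)>amin],key=cv2.contourArea,reverse=True)
BLUE=((105,120,50),(125,255,255)); RED=((0,150,90),(6,255,255))
E
python3 - <<'E'
from h import *
c=grab("top")
for k in blobs(c,*BLUE)[:3]:
    r=cv2.minAreaRect(k); b=cv2.boxPoints(r); print("blue",r,onz(c,*r[0],.12),[onz(c,*p,.12).round(3)[:2] for p in b])
for k in blobs(c,*RED)[:4]:
    e=cv2.fitEllipse(cv2.convexHull(k)); print("red",cv2.contourArea(k),e,onz(c,*e[0],.178))
print("gauge",onz(c,167,224,.165),"handle top",onz(c,315,191,.247),"riser", onz(c,352,210,.07))
cv2.imwrite("pics/topcrop.png",cv2.resize(c["image"][150:270,130:380],None,fx=3,fy=3,interpolation=cv2.INTER_CUBIC))
E
```

```text
blue ((229.50112915039062, 221.47625732421875), (27.207265853881836, 6.231035232543945), 2.726310968399048) [0.52495987 0.13809462 0.12      ] [array([0.519, 0.174]), array([0.535, 0.173]), array([0.531, 0.102]), array([0.515, 0.103])]
red 759.5 ((299.68927001953125, 208.67703247070312), (42.21607971191406, 43.332908630371094), 105.90808868408203) [ 0.54942798 -0.04673298  0.178     ]
gauge [0.51694003 0.28729435 0.165     ] handle top [ 0.58319498 -0.0855921   0.247     ] riser [ 0.55570641 -0.18464469  0.07      ]
```

View pics/topcrop.png

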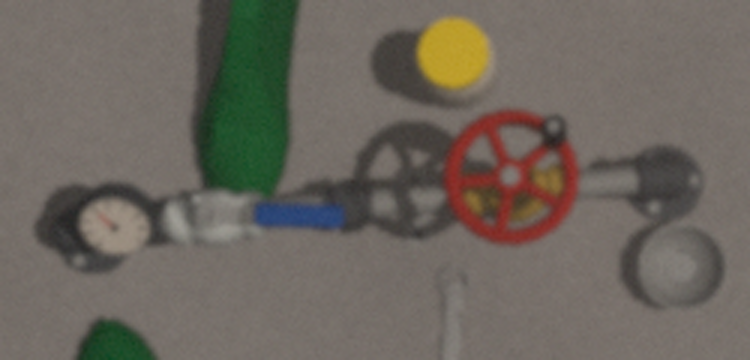

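The crop confirms the lever is nearly along the pipe and the crank handle top is at crop (553,128). The valve area is free above 100 mm. I'll shut the fingers, square the tool to the world axes, and go over the lever's +x side.

```bash
python3 -m inch '[{"xyz":[0,0,0],"turn":[0,0,-8],"claw":0},{"xyz":[0,0,0],"turn":[0,0,-8],"claw":0},{"xyz":[0,0,0],"turn":[0,0,-8],"claw":0},{"xyz":[-30,-30,0],"turn":[0,0,0],"claw":0},{"xyz":[-30,-30,0],"turn":[0,0,0],"claw":0},{"xyz":[-30,-30,0],"turn":[0,0,0],"claw":0},{"xyz":[-30,-30,0],"turn":[0,0,0],"claw":0},{"xyz":[-30,-30,0],"turn":[0,0,0],"claw":0},{"xyz":[-30,-30,0],"turn":[0,0,0],"claw":0},{"xyz":[-30,-30,0],"turn":[0,0,0],"claw":0},{"xyz":[-30,-30,0],"turn":[0,0,0],"claw":0},{"xyz":[-30,-30,0],"turn":[0,0,0],"claw":0},{"xyz":[-30,-30,0],"turn":[0,0,0],"claw":0},{"xyz":[-30,-30,0],"turn":[0,0,0],"claw":0},{"xyz":[-30,-30,0],"turn":[0,0,0],"claw":0},{"xyz":[0,0,0],"turn":[0,0,0],"claw":0}]'
python3 - <<'E'
from h import *
s=bot.get_state();print(s["position"],R.from_quat(s["eef_rot"]).as_matrix().round(3),s["joints"].round(2))
c=grab("wrist");cv2.imwrite("pics/w1.png",c["image"])
for k in blobs(c,*BLUE)[:2]:
    r=cv2.minAreaRect(k); print([onz(c,*p,.12).round(3)[:2] for p in cv2.boxPoints(r)],r)
E
```

```text
clock: 1.8
position: [0.577, 0.1155, 0.2305]
eef_rot: [0.003, 1.0, -0.001, 0.001]
ft_force: [-0.3, 1.1, -0.3]
width: -0.0002
finger_force: 0.0
[0.57704008 0.11546046 0.23050728] [[-1.     0.006  0.002]
 [ 0.006  1.    -0.001]
 [-0.002 -0.001 -1.   ]] [ 0.2   0.37  0.02  1.22 -0.    0.2 ]
[array([0.536, 0.101]), array([0.515, 0.102]), array([0.518, 0.177]), array([0.539, 0.178])] ((357.9422607421875, 150.2313995361328), (122.0988540649414, 33.448089599609375), 1.9091525077819824)
```

View pics/w1.png

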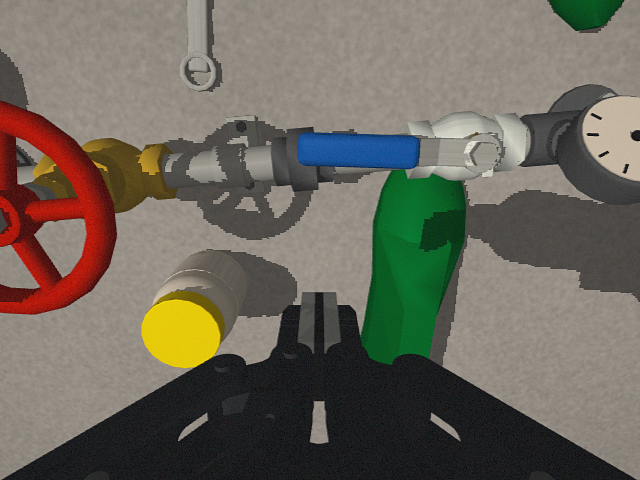

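The wrist view shows the blue sleeve at (358,150), the stem nut at (483,152) and the shut fingers at (320,320), on the lever's +x side. The jar at (180,330) and the last at (420,250) are clear of the fingers. Next I'll work out the pushing arc.

Run:
```python
from h import *
c=grab("wrist"); P=onz(c,483,152,.124)[:2]; print("pivot",P)
c2=grab("top"); 
hub=np.array([.5494,-.0467]); y=(P-hub)/np.linalg.norm(P-hub); x=np.array([y[1],-y[0]]);print(y,np.linalg.norm(P-hub))
p0=bot.get_state()["position"][:2]
Rt=R.from_quat(bot.get_state()["eef_rot"]).as_matrix()
for th in [0,.15,.3,.45,.6,.75,.9,1.05,1.2,1.35,1.5,1.57,1.65]:
    u=-y*np.cos(th)-x*np.sin(th); t=y*np.sin(th)-x*np.cos(th)
    p=P+.093*u-.023*t
    d=Rt.T@np.r_[p-p0,0]*1000; print(th,p.round(3),d.round(0)); p0=p
```

```text
pivot [0.52546265 0.21768346]
[-0.09017143  0.99592626] 0.2654648971057278
0 [0.557 0.127] [16.  8.  0.]
0.15 [0.543 0.123] [14. -4.  0.]
0.3 [0.529 0.122] [14. -2.  0.]
0.45 [0.514 0.123] [14.  1.  0.]
0.6 [0.5   0.125] [14.  3.  0.]
0.75 [0.487 0.13 ] [14.  5.  0.]
0.9 [0.474 0.137] [13.  7.  0.]
1.05 [0.462 0.145] [12.  9.  0.]
1.2 [0.452 0.156] [10. 10.  0.]
1.35 [0.444 0.167] [ 8. 12.  0.]
1.5 [0.437 0.18 ] [ 7. 13.  0.]
1.57 [0.435 0.186] [2. 6. 0.]
1.65 [0.433 0.194] [2. 7. 0.]
```

```bash
python3 -m inch '[{"xyz":[0,8,42],"turn":[0,0,0],"claw":0},{"xyz":[0,0,42],"turn":[0,0,0],"claw":0},{"xyz":[0,0,42],"turn":[0,0,0],"claw":0},{"xyz":[8,0,0],"turn":[0,0,0],"claw":0},{"xyz":[8,0,0],"turn":[0,0,0],"claw":0},{"xyz":[14,-4,0],"turn":[0,0,0],"claw":0},{"xyz":[14,-2,0],"turn":[0,0,0],"claw":0},{"xyz":[14,1,0],"turn":[0,0,0],"claw":0},{"xyz":[14,3,0],"turn":[0,0,0],"claw":0},{"xyz":[14,5,0],"turn":[0,0,0],"claw":0},{"xyz":[13,7,0],"turn":[0,0,0],"claw":0},{"xyz":[12,9,0],"turn":[0,0,0],"claw":0},{"xyz":[10,10,0],"turn":[0,0,0],"claw":0},{"xyz":[8,12,0],"turn":[0,0,0],"claw":0},{"xyz":[7,13,0],"turn":[0,0,0],"claw":0},{"xyz":[0,0,0],"turn":[0,0,0],"claw":0}]'
python3 - <<'E'
from h import *
c=grab("wrist");cv2.imwrite("pics/w2.png",c["image"])
for c in (c,grab("top")):
  for k in blobs(c,*BLUE)[:2]:
    r=cv2.minAreaRect(k); print([onz(c,*p,.12).round(3)[:2] for p in cv2.boxPoints(r)])
E
```

```text
clock: 3.55
position: [0.4349, 0.1825, 0.1045]
eef_rot: [-0.001, 1.0, 0.0, -0.002]
ft_force: [0.0, -0.2, -0.2]
width: -0.0
finger_force: 0.0
[array([0.409, 0.193]), array([0.407, 0.212]), array([0.447, 0.22 ]), array([0.451, 0.199])]
```

View pics/w2.png

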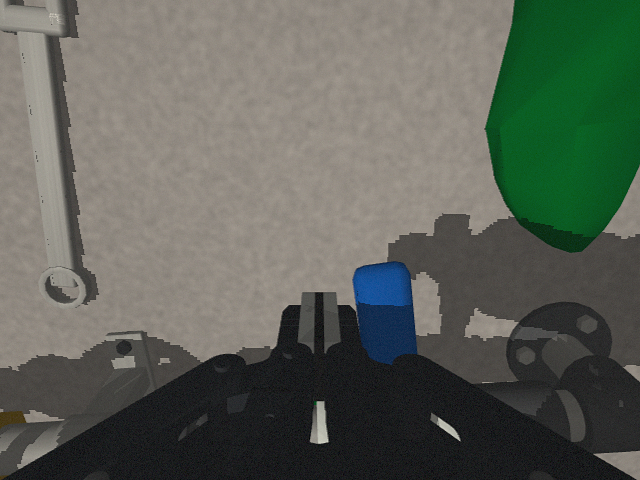

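The lever now points nearly across the pipe, with its sleeve at (385,310). The fingers at (320,320) are just behind it and the green last is clear. I'll push on to the stop.

```bash
python3 -m inch '[{"xyz":[1,5,0],"turn":[0,0,0],"claw":0},{"xyz":[0,5,0],"turn":[0,0,0],"claw":0},{"xyz":[0,5,0],"turn":[0,0,0],"claw":0},{"xyz":[0,0,0],"turn":[0,0,0],"claw":0}]'
python3 - <<'E'
from h import *
c=grab("wrist")
for k in blobs(c,*BLUE)[:2]:
    r=cv2.minAreaRect(k); print([onz(c,*p,.12).round(3)[:2] for p in cv2.boxPoints(r)])
E
```

```text
clock: 4.05
position: [0.4345, 0.1915, 0.1043]
eef_rot: [0.001, 1.0, -0.006, -0.002]
ft_force: [-1.8, -13.4, 3.7]
width: -0.0002
finger_force: 7.1
[array([0.407, 0.202]), array([0.407, 0.222]), array([0.448, 0.225]), array([0.449, 0.203])]
```

The lever is on its stop: 13 N against the roughly 4 N it takes to move it. I'll withdraw upward and move over the crank handle.

```bash
python3 -m inch '[{"xyz":[0,-20,0],"turn":[0,0,0],"claw":0},{"xyz":[0,0,-50],"turn":[0,0,0],"claw":0},{"xyz":[0,0,-50],"turn":[0,0,0],"claw":0.3},{"xyz":[0,0,-50],"turn":[0,0,0],"claw":0.6},{"xyz":[0,0,-50],"turn":[0,0,0],"claw":0.7},{"xyz":[-18,-32,0],"turn":[0,0,0],"claw":0.7},{"xyz":[-18,-32,0],"turn":[0,0,0],"claw":0.7},{"xyz":[-18,-32,0],"turn":[0,0,0],"claw":0.7},{"xyz":[-18,-32,0],"turn":[0,0,0],"claw":0.7},{"xyz":[-18,-32,0],"turn":[0,0,0],"claw":0.7},{"xyz":[-18,-32,0],"turn":[0,0,0],"claw":0.7},{"xyz":[-18,-32,0],"turn":[0,0,0],"claw":0.7},{"xyz":[-18,-32,0],"turn":[0,0,0],"claw":0.7},{"xyz":[0,0,0],"turn":[0,0,0],"claw":0.7},{"xyz":[0,0,0],"turn":[0,0,0],"claw":0.7}]'
python3 - <<'E'
from h import *
c=grab("wrist");cv2.imwrite("pics/w3.png",c["image"])
t=grab("top")
for k in blobs(t,*BLUE)[:2]:
    r=cv2.minAreaRect(k); print([onz(t,*p,.12).round(3)[:2] for p in cv2.boxPoints(r)])
for k in blobs(c,*RED)[:2]:
    e=cv2.fitEllipse(cv2.convexHull(k)); print("red",e,onz(c,*e[0],.178))
E
```

```text
clock: 5.6
position: [0.5809, -0.0801, 0.3047]
eef_rot: [0.001, 1.0, 0.001, -0.0]
ft_force: [-0.2, -0.1, -0.3]
width: 0.0601
finger_force: 0.0
[array([0.48 , 0.225]), array([0.481, 0.209]), array([0.413, 0.204]), array([0.412, 0.219])]
red ((367.5353088378906, 172.61045837402344), (160.37673950195312, 167.8465118408203), 56.08907699584961) [ 0.54715062 -0.04765332  0.178     ]
red ((368.3460998535156, 240.0677947998047), (30.243553161621094, 71.03515625), 80.36898803710938) [ 0.59549718 -0.04533443  0.178     ]
```

View pics/w3.png

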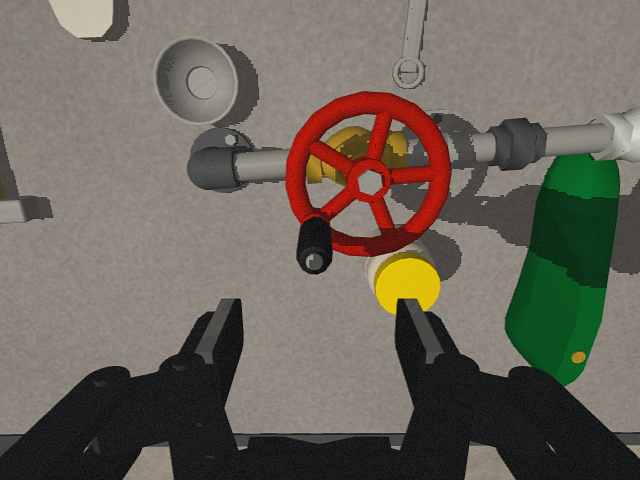

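The wrist view shows the handle top at (313,262), the hub nut at (368,181), and the open fingers at (225,320) and (415,320). The top-view fit has the lever across the pipe.

Run:
```python
from h import *
c=grab("wrist"); s=bot.get_state()
H=onz(c,313,263,.247); hub=onz(c,368,181,.19); print("handle",H,"hub",hub,np.linalg.norm(H[:2]-hub[:2]))
Rt=R.from_quat(s["eef_rot"]).as_matrix(); print((Rt.T@(np.r_[H[:2],.203]-s["position"])*1000).round())
P=np.array([.526,.2185]); y=(P-hub[:2])/np.linalg.norm(P-hub[:2]); x=np.array([y[1],-y[0]])
d=H[:2]-hub[:2]; print("open angle",np.degrees(np.arctan2(d@y,d@x))%360-180, "world handle angle",np.degrees(np.arctan2(d[1],d[0])),"seat world",np.degrees(np.arctan2(-x[1],-x[0])))
```

```text
handle [ 0.58407128 -0.08285859  0.247     ] hub [ 0.5499577  -0.04756451  0.19      ] 0.04908573060655528
[ -4.  -4. 102.]
open angle 128.8802856983686 world handle angle -45.974409249980205 seat world -174.8546949483488
```

```bash
python3 -m inch '[{"xyz":[-4,-3,34],"turn":[0,0,0],"claw":0.7},{"xyz":[0,0,34],"turn":[0,0,0],"claw":0.7},{"xyz":[0,0,34],"turn":[0,0,0],"claw":0.7},{"xyz":[0,0,0],"turn":[0,0,0],"claw":0},{"xyz":[0,0,0],"turn":[0,0,0],"claw":0},{"xyz":[0,0,0],"turn":[0,0,0],"claw":0},{"xyz":[0,0,0],"turn":[0,0,0],"claw":0},{"xyz":[0,0,0],"turn":[0,0,0],"claw":0},{"xyz":[0,0,0],"turn":[0,0,0],"claw":0}]' 60
cat > arc.py <<'E'
# arc.py FROM TO STEP (deg, world angle of the handle about the hub): rows in tool axes
from h import *
import sys
a0,a1,st=map(float,sys.argv[1:4]); hub=np.array([.550,-.0475]); r=.048
s=bot.get_state(); Rt=R.from_quat(s["eef_rot"]).as_matrix(); d=s["position"][:2]-hub
print("now: r %.1f ang %.1f z %.1f"%(np.hypot(*d)*1000,np.degrees(np.arctan2(d[1],d[0])),s["position"][2]*1000),s["joints"].round(2))
n=round(abs((a1-a0)/st)); A=np.radians(np.linspace(a0,a1,n+1)); p=hub+r*np.c_[np.cos(A),np.sin(A)]
for q,a in zip(np.diff(p,axis=0),np.degrees(A[1:])): print(round(a),(Rt.T@np.r_[q,0]*1000).round()[:2])
E
python3 arc.py -45 -195 10
```

```text
clock: 6.65
position: [0.5856, -0.0826, 0.2056]
eef_rot: [0.0, 1.0, 0.0, 0.002]
ft_force: [-0.7, 1.1, 6.6]
width: 0.0197
finger_force: 58.8
now: r 50.0 ang -44.6 z 205.6 [-0.14  0.38 -0.03  1.16  0.   -0.14]
-55 [ 6. -5.]
-65 [ 7. -4.]
-75 [ 8. -3.]
-85 [ 8. -1.]
-95 [ 8. -0.]
-105 [8. 1.]
-115 [8. 3.]
-125 [7. 4.]
-135 [6. 5.]
-145 [5. 6.]
-155 [4. 7.]
-165 [3. 8.]
-175 [1. 8.]
-185 [0. 8.]
-195 [-1.  8.]
```

```bash
python3 -m inch '[{"xyz":[6,-5,0],"turn":[0,0,0],"claw":0},{"xyz":[7,-4,0],"turn":[0,0,0],"claw":0},{"xyz":[8,-3,0],"turn":[0,0,0],"claw":0},{"xyz":[8,-1,0],"turn":[0,0,0],"claw":0},{"xyz":[8,0,0],"turn":[0,0,0],"claw":0},{"xyz":[8,1,0],"turn":[0,0,0],"claw":0},{"xyz":[8,3,0],"turn":[0,0,0],"claw":0},{"xyz":[7,4,0],"turn":[0,0,0],"claw":0},{"xyz":[6,5,0],"turn":[0,0,0],"claw":0},{"xyz":[5,6,0],"turn":[0,0,0],"claw":0},{"xyz":[4,7,0],"turn":[0,0,0],"claw":0},{"xyz":[3,8,0],"turn":[0,0,0],"claw":0},{"xyz":[0,0,0],"turn":[0,0,0],"claw":0}]'; python3 arc.py -165 -175 10
```

```text
clock: 7.95
position: [0.5083, -0.0612, 0.2056]
eef_rot: [0.0, 1.0, 0.0, 0.003]
ft_force: [1.8, 1.8, 9.5]
width: 0.0196
finger_force: 59.2
now: r 43.9 ang -161.8 z 205.6 [-0.12  0.25 -0.23  1.09  0.   -0.12]
-175 [1. 8.]
```

```bash
python3 -m inch '[{"xyz":[2,6,0],"turn":[0,0,0],"claw":0},{"xyz":[1,6,0],"turn":[0,0,0],"claw":0},{"xyz":[0,5,0],"turn":[0,0,0],"claw":0},{"xyz":[0,0,0],"turn":[0,0,0],"claw":0}]'; python3 arc.py -165 -175 10;python3 -m inch '[{"xyz":[0,5,0],"turn":[0,0,0],"claw":0},{"xyz":[0,0,0],"turn":[0,0,0],"claw":0},{"xyz":[0,0,0],"turn":[0,0,0],"claw":0}]'; python3 arc.py -165 -175 10
```

```text
clock: 8.35
position: [0.506, -0.0497, 0.2056]
eef_rot: [0.001, 1.0, -0.006, 0.003]
ft_force: [3.0, -13.7, 5.4]
width: 0.0196
finger_force: 59.7
now: r 44.0 ang -177.1 z 205.6 [-0.09  0.24 -0.24  1.09 -0.01 -0.09]
-175 [1. 8.]
clock: 8.65
position: [0.5061, -0.0494, 0.2056]
eef_rot: [0.003, 1.0, -0.011, 0.003]
ft_force: [2.8, -26.3, 5.2]
width: 0.0196
finger_force: 60.0
now: r 44.0 ang -177.5 z 205.6 [-0.08  0.24 -0.24  1.09 -0.02 -0.08]
-175 [2. 8.]
```

The wheel is on its seat: doubling the push moved it only 0.3 mm. Unload, then run the first turn counterclockwise.

```bash
python3 -m inch '[{"xyz":[0,-5,0],"turn":[0,0,0],"claw":0},{"xyz":[0,-5,0],"turn":[0,0,0],"claw":0},{"xyz":[0,0,0],"turn":[0,0,0],"claw":0}]'; sed -i 's/hub=np.array.*; r=/hub=np.array([.5535,-.0455]); r=/' arc.py; python3 arc.py -175 185 18
```

```text
clock: 8.95
position: [0.5061, -0.051, 0.2056]
eef_rot: [0.001, 1.0, -0.001, 0.003]
ft_force: [3.3, -1.7, 7.3]
width: 0.0197
finger_force: 60.4
now: r 47.7 ang -173.3 z 205.6 [-0.1   0.24 -0.23  1.09 -0.   -0.1 ]
-157 [ -4. -15.]
-139 [ -8. -13.]
-121 [-12. -10.]
-103 [-14.  -6.]
-85 [-15.  -1.]
-67 [-15.   4.]
-49 [-13.   8.]
-31 [-10.  12.]
-13 [-6. 14.]
5 [-1. 15.]
23 [ 4. 15.]
41 [ 8. 13.]
59 [12. 10.]
77 [14.  6.]
95 [15.  1.]
113 [15. -4.]
131 [13. -8.]
149 [ 10. -12.]
167 [  6. -14.]
185 [  1. -15.]
```

```bash
python3 -m inch '[{"xyz":[-4,-15,0],"turn":[0,0,0],"claw":0},{"xyz":[-8,-13,0],"turn":[0,0,0],"claw":0},{"xyz":[-12,-10,0],"turn":[0,0,0],"claw":0},{"xyz":[-14,-6,0],"turn":[0,0,0],"claw":0},{"xyz":[-15,-1,0],"turn":[0,0,0],"claw":0},{"xyz":[-15,4,0],"turn":[0,0,0],"claw":0},{"xyz":[-13,8,0],"turn":[0,0,0],"claw":0},{"xyz":[-10,12,0],"turn":[0,0,0],"claw":0},{"xyz":[-6,14,0],"turn":[0,0,0],"claw":0},{"xyz":[-1,15,0],"turn":[0,0,0],"claw":0},{"xyz":[0,0,0],"turn":[0,0,0],"claw":0}]'; python3 arc.py 0 1 1
```

```text
clock: 10.05
position: [0.6017, -0.0404, 0.2055]
eef_rot: [-0.0, 1.0, 0.0, 0.001]
ft_force: [-1.8, 1.7, 10.7]
width: 0.0196
finger_force: 61.0
now: r 48.4 ang 6.1 z 205.5 [-0.07  0.4   0.01  1.17  0.   -0.07]
1 [0. 1.]
```

Tracking well, so I'll finish the first turn.

```bash
python3 -m inch '[{"xyz":[4,15,0],"turn":[0,0,0],"claw":0},{"xyz":[8,13,0],"turn":[0,0,0],"claw":0},{"xyz":[12,10,0],"turn":[0,0,0],"claw":0},{"xyz":[14,6,0],"turn":[0,0,0],"claw":0},{"xyz":[15,1,0],"turn":[0,0,0],"claw":0},{"xyz":[15,-4,0],"turn":[0,0,0],"claw":0},{"xyz":[13,-8,0],"turn":[0,0,0],"claw":0},{"xyz":[10,-12,0],"turn":[0,0,0],"claw":0},{"xyz":[6,-14,0],"turn":[0,0,0],"claw":0},{"xyz":[1,-15,0],"turn":[0,0,0],"claw":0},{"xyz":[0,0,0],"turn":[0,0,0],"claw":0}]'; python3 arc.py 0 1 1
```

```text
clock: 11.15
position: [0.5062, -0.0517, 0.2056]
eef_rot: [0.001, 1.0, -0.001, 0.004]
ft_force: [3.8, -2.2, 5.9]
width: 0.0194
finger_force: 60.4
now: r 47.7 ang -172.5 z 205.6 [-0.1   0.24 -0.23  1.09 -0.   -0.1 ]
1 [0. 1.]
```

```bash
python3 -m inch '[{"xyz":[-4,-15,0],"turn":[0,0,0],"claw":0},{"xyz":[-8,-13,0],"turn":[0,0,0],"claw":0},{"xyz":[-12,-10,0],"turn":[0,0,0],"claw":0},{"xyz":[-14,-6,0],"turn":[0,0,0],"claw":0},{"xyz":[-15,-1,0],"turn":[0,0,0],"claw":0},{"xyz":[-15,4,0],"turn":[0,0,0],"claw":0},{"xyz":[-13,8,0],"turn":[0,0,0],"claw":0},{"xyz":[-10,12,0],"turn":[0,0,0],"claw":0},{"xyz":[-6,14,0],"turn":[0,0,0],"claw":0},{"xyz":[-1,15,0],"turn":[0,0,0],"claw":0},{"xyz":[0,0,0],"turn":[0,0,0],"claw":0}]'; python3 arc.py 0 1 1
```

```text
clock: 12.25
position: [0.6016, -0.0404, 0.2055]
eef_rot: [-0.0, 1.0, 0.0, 0.001]
ft_force: [-1.6, 2.3, 10.2]
width: 0.0196
finger_force: 61.0
now: r 48.4 ang 6.0 z 205.5 [-0.07  0.4   0.01  1.17  0.   -0.07]
1 [0. 1.]
```

```bash
python3 -m inch '[{"xyz":[4,15,0],"turn":[0,0,0],"claw":0},{"xyz":[8,13,0],"turn":[0,0,0],"claw":0},{"xyz":[12,10,0],"turn":[0,0,0],"claw":0},{"xyz":[14,6,0],"turn":[0,0,0],"claw":0},{"xyz":[15,1,0],"turn":[0,0,0],"claw":0},{"xyz":[15,-4,0],"turn":[0,0,0],"claw":0},{"xyz":[13,-8,0],"turn":[0,0,0],"claw":0},{"xyz":[10,-12,0],"turn":[0,0,0],"claw":0},{"xyz":[6,-14,0],"turn":[0,0,0],"claw":0},{"xyz":[1,-13,0],"turn":[0,0,0],"claw":0},{"xyz":[0,0,0],"turn":[0,0,0],"claw":0},{"xyz":[0,0,0],"turn":[0,0,0],"claw":0},{"xyz":[0,0,0],"turn":[0,0,0],"claw":0}]'
python3 - <<'E'
from h import *
c=grab("wrist");cv2.imwrite("pics/w4.png",c["image"])
t=grab("top")
for k in blobs(t,*BLUE)[:2]:
    r=cv2.minAreaRect(k); print([onz(t,*p,.12).round(3)[:2] for p in cv2.boxPoints(r)])
s=grab("scene");cv2.imwrite("pics/s4.png",np.hstack([cv2.resize(c["image"],(400,300)),cv2.resize(s["image"],(400,300))]))
E
```

```text
clock: 13.55
position: [0.506, -0.0492, 0.2056]
eef_rot: [0.001, 1.0, -0.001, 0.003]
ft_force: [4.2, -2.5, 8.3]
width: 0.0198
finger_force: 60.4
[array([0.48 , 0.221]), array([0.481, 0.208]), array([0.413, 0.204]), array([0.412, 0.218])]
```

View pics/s4.png

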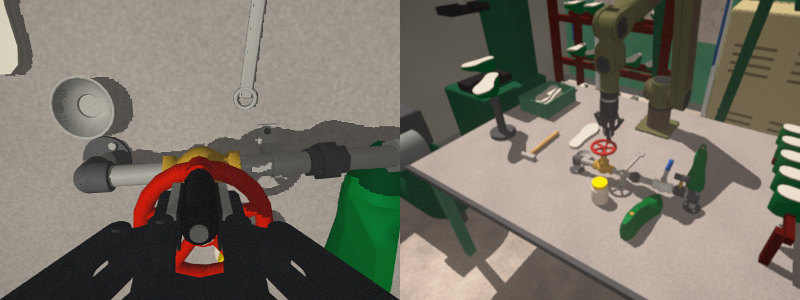

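The wrist picture on the left shows the handle pinched at about (198,225). The scene picture shows the lever across the pipe and the bench items in place. The fingers are back within 0.5 mm of the seat position after two full turns, and gripping at 60 N.

```bash
python3 -c "
from station import bot
print(bot.finish_job())"
```

```text
the job is handed in; nothing more can be done
None
```

I handed the job in at about 13.7 s: the blue lever is on its closed stop, and the red wheel went home on its seat and is backed off two turns, with its crank handle still gripped at 60 N and nothing else on the bench seen to have moved; the hand-in returned no verdict.

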